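# Seat a lens in its mounting jig and close the retaining clip

## Task

On the desk lies a grey metal lens jig with a loose black-rimmed lens resting on its deck. Without ever lifting the lens, push it with the fingertips across the deck until it drops flat into the larger round recess, and only then push the jig's small steel clip round by its upright pin until it stops over the rim of the seated lens. Leave everything else where it is and finish with the hand clear.

Things in the scene. Friction and masses are not known exactly. Their poses are not given: they have to be found in the camera images.
- jig: Fixed grey metal slab 170 (x) x 260 (y) x 24 (z) mm; origin at the centre of its underside. Its top (the deck) is flat. Two round recesses, 10 mm deep with flat floors: the large one 56 mm across, centred at (0, -45 mm); the small one 30 mm across, at (56, -45 mm), already filled by a small lens. The steel clip pivots at (0, -110 mm).
- cell (a point): Centre of the mouth of the large recess, level with the deck; axes as the jig's. The recess is 56 mm across and its floor is 10 mm below this point.
- lens: Loose lens in a black mount: a flat disc 52 mm across, 9 mm thick, about 60 g, with clear glass bulging 1.5 mm in the middle of its top. Origin at the centre of its underside, z along its axis. It starts on the deck on the jig's +y half. Seated, its underside is 10 mm and its rim's top 1 mm below the deck.
- clip (a joint): Turn of the steel clip on its pivot, rad. 0: it points along the jig's -x, parked; grows clockwise from above; 1.57: along the jig's +y, its end over the seated lens's rim; stop at 1.6. Starts at 0 to 0.5, stays where left (takes 1.5 to 3 N at the pin). 13 mm wide, reaching 50 mm from the pivot, 2 to 6 mm above the deck (7 at the pivot): it passes over a seated lens, not one standing proud.
- clip_pin (a point): Middle of the clip's upright steel pin, 8 mm in diameter, 43 mm from the pivot; 38 mm above the desk, 14 mm above the deck. The pin's top is 25 mm above the deck. Its axes turn with the clip; its x axis points from the pin to the pivot.
- small_lens: Small lens 26 mm across, 9 mm thick, seated in the small recess; origin at the centre of its underside. Leave alone.
- jar: Small clear screw jar with a white cap, 24 mm across and 32 mm tall, standing on the deck near the jig's +x, +y corner; origin at the centre of its underside. Leave alone.
- mug: White mug, 80 mm across and 90 mm tall; origin at the centre of its underside. Leave alone.
- spray: Clear spray bottle with a white pump, 54 mm across and 138 mm tall; origin at the centre of its underside. Leave alone.
- mouse: Black computer mouse, 104 x 60 x 34 mm; origin at the centre of its underside. Leave alone.
- screwdriver: Screwdriver with a grey handle, 170 mm long, lying on the desk; origin near its middle, length along x. Leave alone.
- cap: Black lens cap, 64 mm across and 8 mm thick, lying on the desk; origin at the centre of its underside. Leave alone.
Mind the look-alikes: they are no part of the job. What is shaped like the lens but yellow is not meant.

How it is judged:
By the outcome, as a careful person would: the job done as asked, in the order asked, and still so for the second after the job is handed in, with the robot touching nothing.
It also fails if it takes over 43 s, if anything falls off the work surface, if the arm or the gripper's body presses on something with over 40 N, if the wrist force passes 120 N, or if a joint passes its speed limit or range.

## Robot

A 6-joint arm with a two-finger parallel gripper is mounted at the origin on the work surface. World frame = base frame: x ahead of the robot, y to its left, z up, the work surface at z = 0. Lengths are in m, angles in rad, forces in N, time in s.
With the tool pointing down it reaches from about 0.325 to 0.75 m from the base axis. Payload 7.6 kg.
Tool frame: the origin (TCP) lies between the finger pads; the fingertips stand 17 mm ahead of it and the grasp point (between the pads) lies 2 mm behind it (bot.tip_reach is the distance from the TCP to the fingertips, in m); y points along the fingers, z is the direction in which the jaws open and shut, and the axes are right-handed (so a half turn about y gives the same grasp; the last joint's range is limited). The gripper opens to 85 mm and grips with 20 to 120 N. Pads are 22 mm wide; open, the fingers measure 114 mm over their backs; the gripper's body (76 mm by 85 mm) begins 54 mm behind the grasp point. The pads swing forward as they close: fully open they stand 13 mm farther back than shut.
Start: joints at [-1.305, 0.052, 1.401, -0, 1.689, -0.07], TCP at [0.173, -0.496, 0.248] pointing down, gripper open.
Joint ranges: [-2.9, 2.9], [-0.91, 2.17], [0.12, 2.37], [-1.06, 4.2], [0.26, 2.73], [-2.93, 2.93]. Speed limits (rad/s): [2.57, 2.57, 3.01, 3.14, 3.14, 3.14].

## Interface

Orientations are given as a unit quaternion [w, x, y, z].
In Python, from bench import bot gives the robot as it stands.
- The arm moves only by the tool move_arm, never from a script. Its argument "motion" is one flat list of numbers, 7 for each row, row after row: the shift along the tool's x, y, z in mm, then the turn, a rotation vector about the tool's x, y, z in degrees, then the closure, from 0 (fully open) to 1 (shut). A call has 1 to 5 rows; each row is the pose to reach, as a shift and turn from the pose measured when the call began, along the tool's axes at that moment; what a row does not reach only later rows make up. A row lasts 1/10 s, in which the tool goes at most 50 mm and 8.59 degrees, less where a joint would pass 70% of its speed; a pose out of reach is approached as far as the arm can. A call with a gripper value outside its range is refused whole. The fingers move at their own pace and stop on an object; "squeeze" is the grip in N (left out, the last holds). Time passes only in rows, so rows that repeat a pose let the fingers close. It gives the time, the measured TCP pose, the force and the opening at its end, in the units of the state.
- bot.get_obs(): the state, without advancing time (a new reading comes with each control period).
- bot.capture(name): name is "side" or "top"; returns a dict with "img" (384x512x3 uint8, red, green, blue), "K" (3x3 intrinsics, pixels), "k1" (the pictures are not rectified: a ray, as slopes to the right and down, at radius r is drawn at 1 + k1 r^2 times it, then the intrinsics apply), "R" (3x3) and "t" (3): a world point X has camera coordinates R X + t. Camera axes: x right, y down, z forward; pixel columns grow to the right and rows downward; lengths in m; the calibration is good to about 2 mm. A picture is of the moment at which its call begins. There is no depth.
- bot.finish_job(): hands the job in, once; it reports no verdict.
The state is a dict: "time": time; "joint_pos": joint angles; "qd": joint speeds; "joint_torque": joint torques, N m; "tcp_pos": TCP position; "tcp_rot": TCP orientation; "ft_force": force on the tool from outside, world axes, zero at the start; "ft_torque": the same for the moment, N m; "grip_width": opening from 0.0 (shut) to 1.0 (fully open).
Only numpy, scipy, OpenCV 4.12 (cv2) and the standard library are available. Lean on these libraries where they do the work, as an engineer would, in place of code of your own. Each camera call takes 0.05 s, during which the arm holds its last target. There are 200 camera calls.

## Working session

There is one attempt and no reset: what is moved stays moved. The work goes in short steps, Python scripts to look and compute and a tool call to move; the robot and the scene stay as the last step left them, time stands still between calls to the robot, and variables do not carry over. Pictures are saved under pics/ and viewed, about 8 in all and at most 12, crops included, and the job is handed in when it is done.

Besides the shell and the picture viewer there is one more tool, called after "Call:" in YAML: its name, and indented under it one key for each argument. move_arm: Moves the arm, as the interface text tells. Its arguments: {"type":"object","properties":{"motion":{"type":"array","items":{"type":"number"}},"squeeze":{"type":"number"}},"required":["motion"]}

```bash
mkdir -p pics; ls; cat > h.py <<'E'
import numpy as np, cv2
from bench import bot
def ray(c,u,v):
    K=c["K"]; d=np.array([(u-K[0,2])/K[0,0],(v-K[1,2])/K[1,1]]); s=d.copy()
    for _ in range(20): s=d/(1+c["k1"]*(s@s))
    R=np.array(c["R"]); return -R.T@np.array(c["t"]), R.T@np.array([s[0],s[1],1.])
def onz(c,u,v,z):
    o,d=ray(c,u,v); return o+d*(z-o[2])/d[2]
def proj(c,X):
    p=np.array(c["R"])@np.array(X)+np.array(c["t"]); s=p[:2]/p[2]; s=s*(1+c["k1"]*(s@s)); K=c["K"]
    return np.array([K[0,0]*s[0]+K[0,2],K[1,1]*s[1]+K[1,2]])
def save(c,n): cv2.imwrite("pics/"+n,cv2.cvtColor(c["img"],cv2.COLOR_RGB2BGR))
E
python3 - <<'E'
from h import *
import pickle
for n in("top","side"):
    c=bot.capture(n); save(c,n+"0.png"); pickle.dump(c,open(n+"0.pkl","wb"))
    print(n,-np.array(c["R"]).T@np.array(c["t"]),c["K"],c["k1"])
a=cv2.imread("pics/top0.png"); cv2.imwrite("pics/t0.png",cv2.resize(a,(800,600),interpolation=cv2.INTER_CUBIC))
a=cv2.imread("pics/side0.png"); cv2.imwrite("pics/s0.png",cv2.resize(a,(800,600),interpolation=cv2.INTER_CUBIC))
print(bot.get_obs())
E
```

```text
pics
top [ 0.29835456 -0.0515159   1.65127229] [[499.8665538    0.         249.82368378]
 [  0.         499.8665538  191.41616711]
 [  0.           0.           1.        ]] -0.059181729783130785
side [0.16705219 0.74139372 0.61560906] [[402.50022215   0.         244.98574773]
 [  0.         402.50022215 189.89794211]
 [  0.           0.           1.        ]] -0.06643913589137578
{'time': 0.1, 'joint_pos': array([-1.30532062e+00,  5.27688908e-02,  1.40157573e+00,  1.26734026e-05,
        1.68860309e+00, -7.03080824e-02]), 'qd': array([ 0.00142857, -0.0012057 , -0.00270797, -0.00151869, -0.00056243,
        0.00131057]), 'joint_torque': array([ 7.10028726e-04, -3.82583535e+01, -3.60985279e+01, -6.59431498e-05,
        4.74775050e-03, -2.63717641e-05]), 'tcp_pos': array([ 0.1729525 , -0.49544955,  0.24758315]), 'tcp_rot': array([ 0.11811879, -0.11820329,  0.69764131, -0.69668683]), 'ft_force': array([-0.84068718,  0.40354317, -0.46279846]), 'ft_torque': array([ 0.00164002, -0.02646508,  0.03579984]), 'grip_width': 0.9960230558240246}
```

View pics/t0.png

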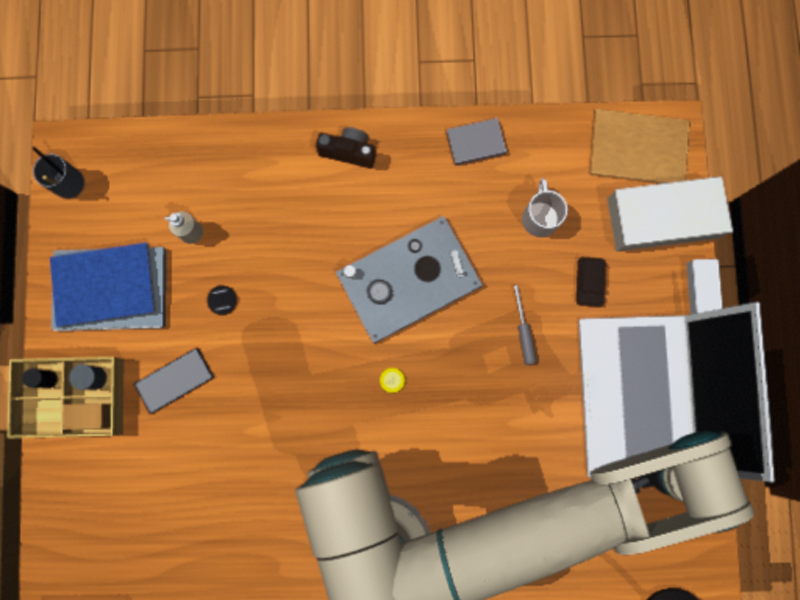

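View pics/s0.png

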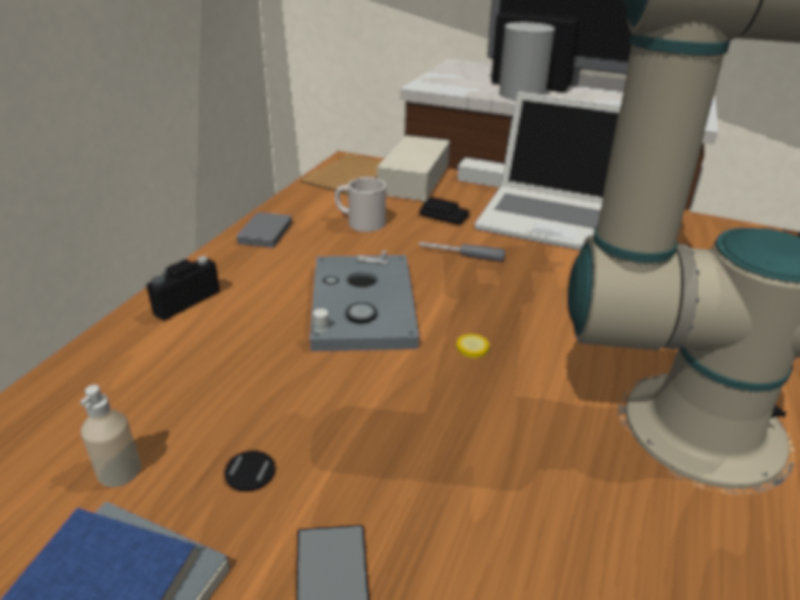

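Top view (800x600): jig around (410,280), lens at (379,291), large recess (427,269), small lens (415,246), clip near (457,262), jar (349,270), and the yellow look-alike at (392,380). Next I measure the jig, lens and clip.

```bash
python3 - <<'E'
from h import *
import pickle
c=pickle.load(open("top0.pkl","rb")); im=c["img"].astype(int)
m=((im[...,2]>=im[...,0]-2)&(im.sum(2)>150)).astype(np.uint8)
sub=np.zeros_like(m); sub[130:225,205:320]=m[130:225,205:320]
sub=cv2.morphologyEx(sub,cv2.MORPH_CLOSE,np.ones((3,3)))
cs,_=cv2.findContours(sub,cv2.RETR_EXTERNAL,2); k=max(cs,key=cv2.contourArea)
h=cv2.convexHull(k)[:,0].astype(float)
P=np.array([onz(c,u,v,.024)[:2] for u,v in h]); r=cv2.minAreaRect((P*1000).astype(np.float32)); print("rect",r)
g=im.sum(2)
# dark blobs within jig
for (u0,v0,z,n) in((273,172,.024,"recess"),(243,186,.033,"lens"),(265.5,157,.024,"small"),(292,168,.03,"clip")):
    w=14; s=g[int(v0)-w:int(v0)+w+1,int(u0)-w:int(u0)+w+1]
    d=(s<230).astype(np.uint8) if n!="clip" else (s>480).astype(np.uint8)
    nn,l,st,ce=cv2.connectedComponentsWithStats(d)
    for i in range(1,nn):
        if st[i,4]>4:
            u,v=ce[i]+[int(u0)-w,int(v0)-w]; print(n,st[i],(u,v),onz(c,u,v,z))
x=c["img"][130:225,200:320]; cv2.imwrite("pics/t1.png",cv2.resize(x[...,::-1],None,fx=6.6,fy=6.3,interpolation=cv2.INTER_CUBIC))
E
```

```text
rect ((560.6458129882812, -84.07183837890625), (168.44912719726562, 255.7102813720703), 26.235607147216797)
recess [ 3  0  7  4 10] (np.float64(264.8), np.float64(159.8)) [ 0.62198666 -0.09696414  0.024     ]
recess [  7   6  16  16 204] (np.float64(273.20588235294116), np.float64(171.66176470588235)) [ 0.58127432 -0.12335797  0.024     ]
lens [ 9 13 13 10 25] (np.float64(245.8), np.float64(190.88)) [ 0.51881524 -0.03118959  0.033     ]
small [11 15  7  4 10] (np.float64(264.8), np.float64(159.8)) [ 0.62198666 -0.09696414  0.024     ]
small [15 21 14  8 94] (np.float64(272.70212765957444), np.float64(168.02127659574467)) [ 0.59352694 -0.12213409  0.024     ]
clip [11  6  8 15 60] (np.float64(292.01666666666665), np.float64(167.16666666666666)) [ 0.59333912 -0.18556482  0.03      ]
```

View pics/t1.png

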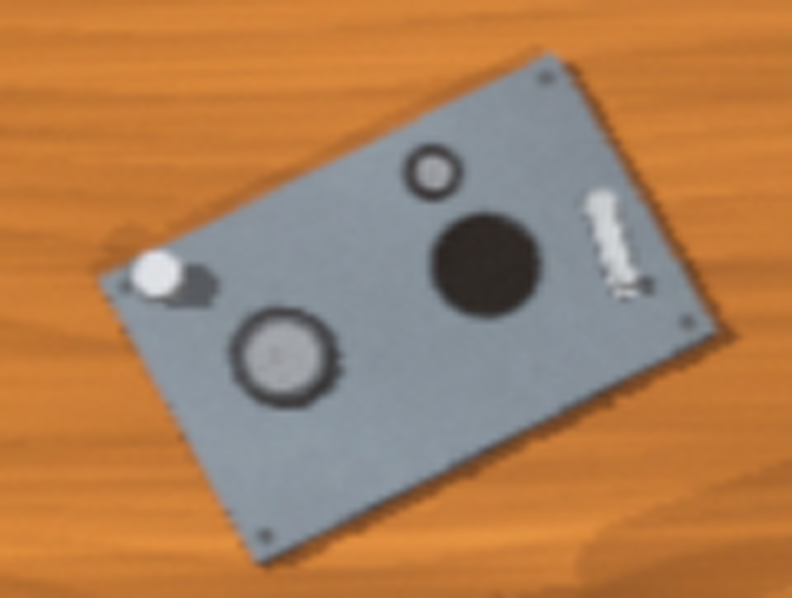

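The crop (scale 6.6 x 6.3, origin 200,130) shows the lens at (284,357), recess (486,265), small lens (433,172). The clip runs from its pivot at about (600,200) to about (628,290), so it sits near 0.2 rad. Next: sub-pixel fits and a pose helper.

```bash
cat >> h.py <<'E'
from scipy.spatial.transform import Rotation as Ro
def cur():
    o=bot.get_obs(); q=o["tcp_rot"]; return o,np.array(o["tcp_pos"]),Ro.from_quat([q[1],q[2],q[3],q[0]])
def goal(p,xd):
    "shift mm (tool axes) and rotvec deg to put TCP at p, tool down, tool x along world heading xd (2-vector)"
    o,t,R=cur(); x=np.array([*xd,0.]); x/=np.linalg.norm(x); y=np.array([0,0,-1.]); G=Ro.from_matrix(np.c_[x,y,np.cross(x,y)])
    return np.round((R.inv().apply(np.array(p)-t))*1000,1), np.round((R.inv()*G).as_rotvec(degrees=True),2)
E
cat > meas.py <<'E'
from h import *
def blob(c,u0,v0,w,z,thr,dark=True,hull=True):
    S=6; x0,y0=int(u0)-w,int(v0)-w
    g=cv2.cvtColor(c["img"],cv2.COLOR_RGB2GRAY)[y0:y0+2*w+1,x0:x0+2*w+1]
    g=cv2.resize(g,None,fx=S,fy=S,interpolation=cv2.INTER_CUBIC); m=((g<thr) if dark else (g>thr)).astype(np.uint8)
    cs,_=cv2.findContours(m,cv2.RETR_EXTERNAL,cv2.CHAIN_APPROX_NONE); k=max(cs,key=cv2.contourArea)
    pts=(k[:,0]+.5)/S-.5+[x0,y0]
    P=np.array([onz(c,u,v,z)[:2]*1000 for u,v in pts]).astype(np.float32)
    return cv2.fitEllipse(P),P
E
python3 - <<'E'
from meas import *
import pickle
c=pickle.load(open("top0.pkl","rb"))
g=cv2.cvtColor(c["img"],cv2.COLOR_RGB2GRAY); print(g[186,228:262]); print(g[172,258:292])
for n,u,v,w,z,t in(("lens",243,186.5,11,.033,105),("rec",273.5,172,11,.024,95),("small",265.5,157,8,.024,110)):
    print(n,blob(c,u,v,w,z,t)[0])
e,P=blob(c,292.5,168,10,.03,190,False); print("clip",cv2.minAreaRect(P),e)
for n,v in(("jar",(223.7,173)),): print(n,onz(c,*v,.056))
_,t,R=cur(); print(t,R.as_matrix().round(3),bot.tip_reach)
E
```

```text
[147 147 146 148 148 144 120  84  91 140 159 162 162 154 157 161 161 162
 165 161 122  78  64  96 132 143 144 143 142 140 141 142 143 142]
[143 143 144 144 144 143 132  83  45  42  41  43  43  44  42  44  44  44
  43  42  41  42  46  71 118 139 143 143 139 141 141 142 135 140]
lens ((534.0548095703125, -21.633214950561523), (52.20231628417969, 55.857452392578125), 143.65553283691406)
rec ((581.3870849609375, -123.09671020507812), (55.016353607177734, 55.437198638916016), 104.81552124023438)
small ((631.5650634765625, -98.39263153076172), (30.252351760864258, 30.93815803527832), 93.72991180419922)
clip ((592.8172607421875, -185.66317749023438), (47.1604118347168, 11.397363662719727), 12.045333862304688) ((595.49658203125, -185.2132110595703), (10.287599563598633, 54.51656723022461), 103.76757049560547)
jar [0.57629646 0.03840627 0.056     ]
[ 0.1729525  -0.49544955  0.24758315] [[-0.944 -0.     0.33 ]
 [-0.33   0.001 -0.944]
 [-0.    -1.    -0.001]] 0.017
```

```bash
python3 - <<'E'
from h import *
print(goal([.5164,.020,.13],(.4127,-.911)))
E
```

```text
(array([-494.1,  118.1, -373.3]), array([ 5.000e-02, -9.513e+01, -7.000e-02]))
```

Call:
move_arm:
  motion: [-494, 118, -373, 0, -95.1, 0, 0.65, -494, 118, -373, 0, -95.1, 0, 0.65, -494, 118, -373, 0, -95.1, 0, 0.65, -494, 118, -373, 0, -95.1, 0, 0.65, -494, 118, -373, 0, -95.1, 0, 0.65]
  squeeze: 20

```text
time: 0.6
tcp_pos: [0.3097, -0.2895, 0.2008]
tcp_rot: [0.367, -0.367, 0.605, -0.604]
ft_force: [1.0, 0.1, -0.6]
grip_width: 0.35
```

```bash
python3 - <<'E'
from h import *
print(goal([.5164,.020,.13],(.4127,-.911)))
E
```

```text
(array([-369.9,   71. ,   40.7]), array([ 0.000e+00, -5.183e+01, -5.000e-02]))
```

Call:
move_arm:
  motion: [-370, 71, 41, 0, -51.8, 0, 0.65, -370, 71, 41, 0, -51.8, 0, 0.65, -370, 71, 41, 0, -51.8, 0, 0.65, -370, 71, 41, 0, -51.8, 0, 0.65, -370, 71, 41, 0, -51.8, 0, 0.65]

```text
time: 1.1
tcp_pos: [0.446, -0.085, 0.1541]
tcp_rot: [0.563, -0.563, 0.428, -0.428]
ft_force: [1.0, -0.7, -0.1]
grip_width: 0.351
```

```bash
python3 - <<'E'
from h import *
print(goal([.5164,.020,.08],(.4127,-.911)),cur()[0]["tcp_pos"])
E
```

```text
(array([-82.2,  74.2,  95.9]), array([-0.02, -8.83, -0.04])) [ 0.44600688 -0.08498431  0.15410925]
```

Call:
move_arm:
  motion: [-82, 74, 96, 0, -8.8, 0, 0.65, -82, 74, 96, 0, -8.8, 0, 0.65, -82, 74, 96, 0, -8.8, 0, 0.65, -82, 74, 96, 0, -8.8, 0, 0.65, -82, 74, 96, 0, -8.8, 0, 0.65]

```text
time: 1.6
tcp_pos: [0.516, 0.0203, 0.079]
tcp_rot: [-0.594, 0.595, -0.384, 0.382]
ft_force: [0.1, -0.6, 0.6]
grip_width: 0.351
```

```bash
python3 - <<'E'
from h import *
o,t,R=cur(); print(goal([.5164,.020,.045],(.4127,-.911)),t,o["ft_force"])
a=bot.capture("top"); b=bot.capture("side")
A=cv2.resize(a["img"][130:225,200:320],(560,443),interpolation=cv2.INTER_CUBIC)
x=b["img"][140:235,185:285]; B=cv2.resize(x,None,fx=5,fy=5,interpolation=cv2.INTER_CUBIC)
cv2.imwrite("pics/a1.png",A[...,::-1]); cv2.imwrite("pics/b1.png",B[...,::-1])
E
```

```text
(array([ 0.5, 34. ,  0.4]), array([ 0.13,  0.07, -0.09])) [0.51595488 0.02031186 0.07903032] [ 0.1317334  -0.5713684   0.58977147]
```

View pics/b1.png

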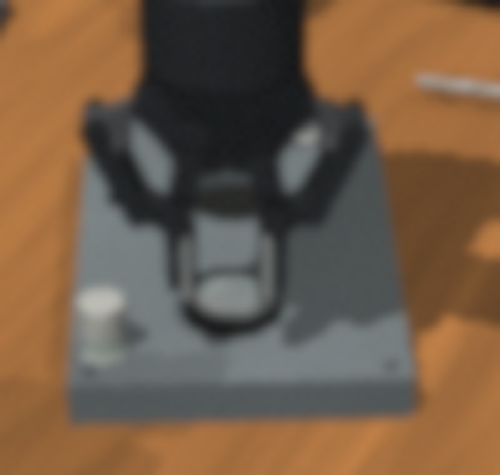

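Side crop: the fingers (about x 180 to 275) straddle the lens centre line (228), and the jar is clear at (102,325). Next I lower the hand and touch gently for height.

Call:
move_arm:
  motion: [0.5, 18, 0.4, 0, 0, 0, 0.65, 0.5, 36, 0.4, 0, 0, 0, 0.65, 0.5, 36, 0.4, 0, 0, 0, 0.65]

```text
time: 2.0
tcp_pos: [0.5159, 0.0176, 0.0441]
tcp_rot: [-0.594, 0.594, -0.384, 0.384]
ft_force: [-0.2, -0.1, 0.2]
grip_width: 0.348
```

Call:
move_arm:
  motion: [0, 1, 0, 0, 0, 0, 0.65, 0, 1, 0, 0, 0, 0, 0.65]

```text
time: 2.2
tcp_pos: [0.5164, 0.0169, 0.0445]
tcp_rot: [0.594, -0.593, 0.384, -0.385]
ft_force: [0.0, -0.8, -0.3]
grip_width: 0.351
```

Call:
move_arm:
  motion: [0, 1, 0, 0, 0, 0, 0.65, 0, 1, 0, 0, 0, 0, 0.65]

```text
time: 2.4
tcp_pos: [0.5169, 0.0167, 0.0444]
tcp_rot: [0.594, -0.593, 0.384, -0.385]
ft_force: [0.6, -0.4, -0.1]
grip_width: 0.347
```

```bash
python3 - <<'E'
from h import *
o,t,R=cur(); print(goal([.5164,.020,.042],(.4127,-.911)),t,o["ft_force"],o["qd"].round(3),o["joint_torque"].round(2), o["joint_pos"].round(4))
E
```

```text
(array([-3.2,  2.4,  0.9]), array([-0.14, -0.25,  0.06])) [0.51691551 0.01674799 0.04438984] [ 0.58276045 -0.41991629 -0.05042935] [0.004 0.005 0.004 0.002 0.001 0.001] [-9.000e-02 -3.986e+01 -3.168e+01 -1.000e-02 -1.000e-02 -0.000e+00] [-3.9100e-02  2.0130e-01  1.6612e+00  1.0000e-04  1.2765e+00 -4.6020e-01]
```

Call:
move_arm:
  motion: [0, 2.5, 0, 0, 0, 0, 0.65, 0, 2.5, 0, 0, 0, 0, 0.65, 0, 2.5, 0, 0, 0, 0, 0.65]

```text
time: 2.7
tcp_pos: [0.5169, 0.0168, 0.0418]
tcp_rot: [0.594, -0.593, 0.384, -0.385]
ft_force: [0.6, 0.4, -0.0]
grip_width: 0.351
```

Call:
move_arm:
  motion: [7, 0, 0, 0, 0, 0, 0.65, 13, 0, 0, 0, 0, 0, 0.65, 19, 0, 0, 0, 0, 0, 0.65, 25, 0, 0, 0, 0, 0, 0.65, 31, 0, 0, 0, 0, 0, 0.65]

```text
time: 3.2
tcp_pos: [0.5298, -0.0121, 0.0418]
tcp_rot: [0.594, -0.593, 0.384, -0.385]
ft_force: [0.4, -0.5, -1.0]
grip_width: 0.353
```

```bash
python3 - <<'E'
from h import *
o,t,R=cur(); print(t,o["ft_force"],goal([.5679,-.0941,.0418],(.4127,-.911)))
b=bot.capture("side"); x=b["img"][140:235,185:285]; B=cv2.resize(x,None,fx=6,fy=6,interpolation=cv2.INTER_CUBIC)
cv2.imwrite("pics/b2.png",B[...,::-1])
E
```

```text
[ 0.52977917 -0.01210472  0.04182545] [ 0.41800609 -0.49328896 -0.98540174] (array([90.4,  0.1,  1.3]), array([-0.13, -0.26,  0.05]))
```

View pics/b2.png

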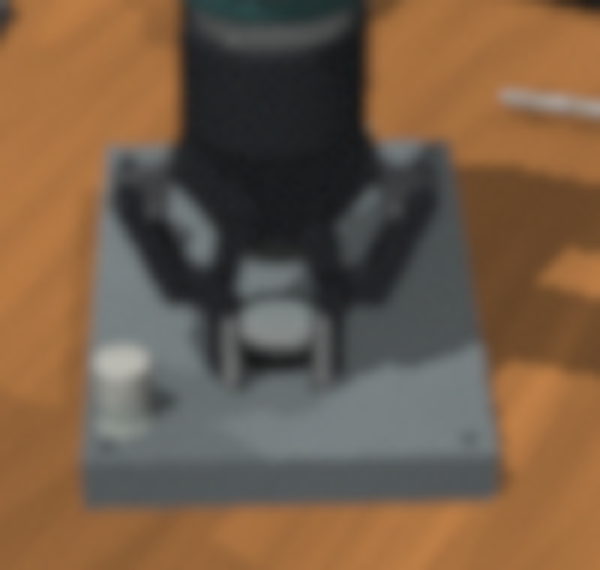

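Side crop: the lens (278,325) sits just ahead of both fingertips (x 230 and 322), centred. I continue the push.

Call:
move_arm:
  motion: [7, 0, 0, 0, 0, 0, 0.65, 13, 0, 0, 0, 0, 0, 0.65, 19, 0, 0, 0, 0, 0, 0.65, 25, 0, 0, 0, 0, 0, 0.65, 31, 0, 0, 0, 0, 0, 0.65]

```text
time: 3.75
tcp_pos: [0.5429, -0.0416, 0.0419]
tcp_rot: [0.594, -0.593, 0.384, -0.386]
ft_force: [-0.1, 1.1, -0.3]
grip_width: 0.352
```

Call:
move_arm:
  motion: [7, 0, 0, 0, 0, 0, 0.65, 12, 0, 0, 0, 0, 0, 0.65, 17, 0, 0, 0, 0, 0, 0.65, 22, 0, 0, 0, 0, 0, 0.65, 27, 0, 0, 0, 0, 0, 0.65]

```text
time: 4.25
tcp_pos: [0.5541, -0.0665, 0.042]
tcp_rot: [0.594, -0.593, 0.384, -0.386]
ft_force: [1.0, 1.3, 0.4]
grip_width: 0.349
```

```bash
python3 - <<'E'
from h import *
o,t,R=cur(); print(t,o["ft_force"],goal([.5679,-.0941,.0418],(.4127,-.911)))
E
```

```text
[ 0.55408905 -0.0665133   0.04196923] [1.04589313 1.30202    0.4313853 ] (array([30.8,  0.2,  1.3]), array([-0.14, -0.28,  0.09]))
```

Call:
move_arm:
  motion: [4, 0, 1, 0, 0, 0, 0.65, 7, 0, 1, 0, 0, 0, 0.65, 10, 0, 1, 0, 0, 0, 0.65, 13, 0, 1, 0, 0, 0, 0.65, 16, 0, 1, 0, 0, 0, 0.65]

```text
time: 4.75
tcp_pos: [0.5616, -0.0809, 0.042]
tcp_rot: [0.594, -0.593, 0.384, -0.385]
ft_force: [-0.3, -0.8, 0.0]
grip_width: 0.347
```

Call:
move_arm:
  motion: [3, 0, 0, 0, 0, 0, 0.65, 6, 0, 0, 0, 0, 0, 0.65, 9, 0, 0, 0, 0, 0, 0.65, 12, 0, 0, 0, 0, 0, 0.65, 14, 0, 0, 0, 0, 0, 0.65]

```text
time: 5.25
tcp_pos: [0.5674, -0.094, 0.042]
tcp_rot: [0.594, -0.593, 0.384, -0.386]
ft_force: [-0.5, -0.2, 0.0]
grip_width: 0.35
```

```bash
python3 - <<'E'
from h import *
o,t,R=cur(); print(t,o["ft_force"],goal([.5679,-.0941,.0418],(.4127,-.911)))
b=bot.capture("side"); x=b["img"][140:235,185:285]; B=cv2.resize(x,None,fx=6,fy=6,interpolation=cv2.INTER_CUBIC)
cv2.imwrite("pics/b3.png",B[...,::-1])
E
```

```text
[ 0.56743146 -0.09400707  0.04199062] [-0.47594544 -0.19917879  0.04507111] (array([0.3, 0.2, 0.4]), array([-0.14, -0.29,  0.09]))
```

View pics/b3.png

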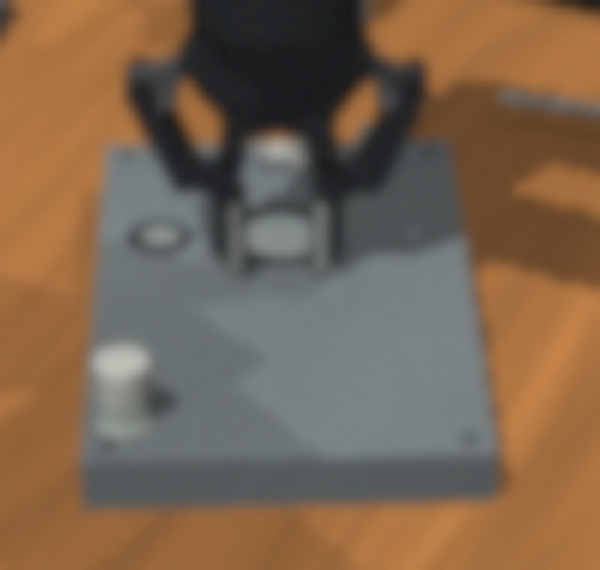

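The glass appears at (278,238) between the fingertips and level with the deck. I raise and back off to check the seating.

Call:
move_arm:
  motion: [-4, 0, 0, 0, 0, 0, 0.65, -6, -30, 0, 0, 0, 0, 0.65, -56, -70, 0, 0, 0, 0, 0.65, -106, -80, 0, 0, 0, 0, 0.65, -126, -80, 0, 0, 0, 0, 0.65]

```text
time: 5.8
tcp_pos: [0.5157, 0.0229, 0.1243]
tcp_rot: [0.595, -0.592, 0.383, -0.387]
ft_force: [1.0, 0.3, -0.1]
grip_width: 0.352
```

```bash
python3 - <<'E'
from meas import *
o,t,R=cur(); print(t,o["ft_force"])
c=bot.capture("side"); b=c; x=b["img"][140:200,205:285]; B=cv2.resize(x,(640,480),interpolation=cv2.INTER_CUBIC)
for z in (.023,.033): print(z,(proj(b,[.5812,-.1234,z])-[205,140])*8)
cv2.imwrite("pics/b4.png",B[...,::-1])
a=bot.capture("top"); save(a,"top4.png"); cv2.imwrite("pics/a4.png",cv2.resize(a["img"][130:225,200:320],(792,600),interpolation=cv2.INTER_CUBIC)[...,::-1])
E
```

```text
[0.51571057 0.02293781 0.12425006] [ 1.00504913  0.28242667 -0.06564   ]
0.023 [204.70618227 309.30787028]
0.033 [204.39110586 284.86295173]
```

View pics/b4.png

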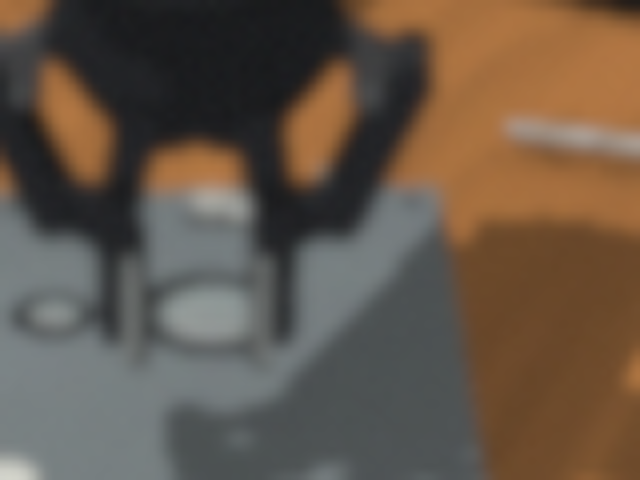

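View pics/a4.png

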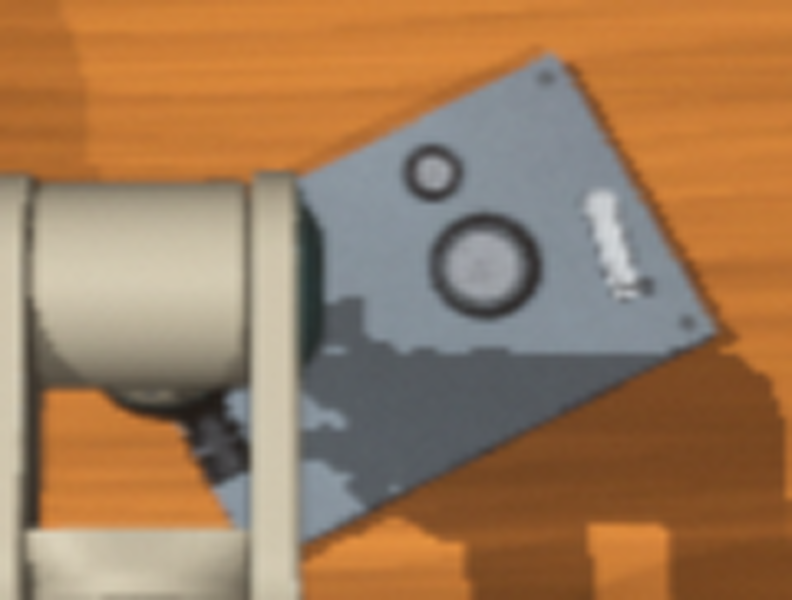

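The lens is seated flat: its ring is concentric with the recess at (486,265) in the top crop, with no shadow and flush in the side crop. The clip is unmoved. Next I plan the clip push along the pin's arc.

```bash
cat > clip.py <<'E'
from h import *
th=np.radians(26.2); Rj=np.array([[np.cos(th),-np.sin(th)],[np.sin(th),np.cos(th)]])
cell=np.array([.5812,-.1234]); piv=cell+Rj@[0,-.065]; n=np.array([np.cos(np.radians(64.7)),np.sin(np.radians(64.7))])
pin=lambda f: piv+Rj@(.043*np.array([-np.cos(f),np.sin(f)]))
E
python3 - <<'E'
from clip import *
a=cv2.imread("pics/top4.png")[...,::-1]; c=bot.capture("top")
print("pivot",piv,proj(c,[*piv,.03]),"pin",pin(.23),proj(c,[*pin(.23),.049]),"seen pin~",onz(c,295.5,175.1,.049))
print(goal([*(pin(.23)-n*.027),.12],-n))
E
```

```text
pivot [ 0.60989788 -0.18172179] [290.64500559 162.26284665] pin [ 0.56800368 -0.19141075] [294.57479301 173.72266142] seen pin~ [ 0.56337899 -0.19422516  0.049     ]
(array([234.2,   2.8, -60.5]), array([-2.500e-01,  4.956e+01,  3.000e-02]))
```

Call:
move_arm:
  motion: [234, 0, -60, 0, 49.6, 0, 1, 234, 0, -60, 0, 49.6, 0, 1, 234, 0, -60, 0, 49.6, 0, 1, 234, 0, -60, 0, 49.6, 0, 1, 234, 0, -60, 0, 49.6, 0, 1]

```text
time: 6.45
tcp_pos: [0.5565, -0.2191, 0.1223]
tcp_rot: [-0.41, 0.408, -0.576, 0.578]
ft_force: [1.2, 0.8, 0.5]
grip_width: 0.001
```

```bash
python3 - <<'E'
from clip import *
print(goal([*(pin(.23)-n*.028),.055],-n),cur()[1])
E
```

```text
(array([-2. , 67.3, -1.5]), array([-0.21,  5.92, -0.03])) [ 0.55651476 -0.21907047  0.12225617]
```

Call:
move_arm:
  motion: [-2, 30, -1.5, 0, 6, 0, 1, -2, 55, -1.5, 0, 6, 0, 1, -2, 67, -1.5, 0, 6, 0, 1, -2, 67, -1.5, 0, 6, 0, 1]

```text
time: 6.85
tcp_pos: [0.5547, -0.2167, 0.0528]
tcp_rot: [0.378, -0.378, 0.598, -0.597]
ft_force: [0.5, 0.5, -0.1]
grip_width: -0.0
```

```bash
python3 - <<'E'
from clip import *
o,t,R=cur(); print(t,o["ft_force"],R.as_matrix().round(2)[:,0],-n)
for f in (.23,.4,.6,.8,1.0,1.2,1.4,1.6,1.65): print(f,*goal([*(pin(f)-n*.015),.054],-n))
b=bot.capture("side"); x=b["img"][140:200,205:285]; B=cv2.resize(x,(640,480),interpolation=cv2.INTER_CUBIC)
cv2.imwrite("pics/b5.png",B[...,::-1])
E
```

```text
[ 0.55473389 -0.21668224  0.05283125] [ 0.46631445  0.47664898 -0.14970465] [-0.43 -0.9  -0.  ] [-0.42735786 -0.90408255]
0.23 [-13.5  -1.2   1.2] [ 0.05 -0.09 -0.03]
0.4 [-19.6  -1.2  -2.9] [ 0.05 -0.09 -0.03]
0.6 [-27.5  -1.1  -6.2] [ 0.05 -0.09 -0.03]
0.8 [-35.9  -1.1  -7.9] [ 0.05 -0.09 -0.03]
1.0 [-44.5  -1.1  -7.9] [ 0.05 -0.09 -0.03]
1.2 [-52.9  -1.1  -6.2] [ 0.05 -0.09 -0.03]
1.4 [-60.8  -1.1  -2.9] [ 0.05 -0.09 -0.03]
1.6 [-67.9  -1.1   2. ] [ 0.05 -0.09 -0.03]
1.65 [-69.5  -1.1   3.4] [ 0.05 -0.09 -0.03]
```

View pics/b5.png

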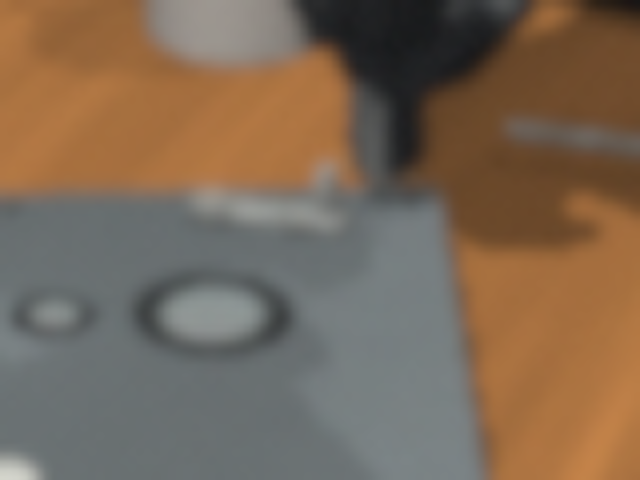

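Side crop: the lens is flush at (213,312), the pin at (325,180), and the shut fingertips at (380,170) are on the proper side of it. I push along the arc.

Call:
move_arm:
  motion: [-7, 0, 1, 0, 0, 0, 1, -13, 0, 1, 0, 0, 0, 1, -18, 0, -2, 0, 0, 0, 1, -23, 0, -5, 0, 0, 0, 1, -28, 0, -6, 0, 0, 0, 1]

```text
time: 7.4
tcp_pos: [0.5623, -0.1891, 0.0562]
tcp_rot: [-0.378, 0.378, -0.596, 0.599]
ft_force: [-3.6, -2.9, 2.6]
grip_width: 0.003
```

```bash
python3 - <<'E'
from clip import *
o,t,R=cur(); print(t,o["ft_force"])
for f in (.8,1.0,1.2,1.4,1.6,1.65): print(f,*goal([*(pin(f)-n*.015),.053],-n))
E
```

```text
[ 0.56228951 -0.18906439  0.05615399] [-3.64025046 -2.9156551   2.55012491]
0.8 [-7.7  3.1 -2.9] [-0.18 -0.05  0.06]
1.0 [-16.3   3.1  -2.9] [-0.18 -0.05  0.06]
1.2 [-24.7   3.1  -1.2] [-0.18 -0.05  0.06]
1.4 [-32.6   3.1   2.2] [-0.18 -0.05  0.06]
1.6 [-39.7   3.1   7. ] [-0.18 -0.05  0.06]
1.65 [-41.3   3.1   8.4] [-0.18 -0.05  0.06]
```

Call:
move_arm:
  motion: [-5, 0, -2, 0, 0, 0, 1, -10, 0, -3, 0, 0, 0, 1, -15, 0, -3, 0, 0, 0, 1, -20, 0, -2, 0, 0, 0, 1]

```text
time: 7.8
tcp_pos: [0.5692, -0.1696, 0.0564]
tcp_rot: [-0.378, 0.378, -0.596, 0.599]
ft_force: [-2.8, -1.9, 1.3]
grip_width: -0.002
```

```bash
python3 - <<'E'
from clip import *
o,t,R=cur(); print(t,o["ft_force"])
for f in (1.0,1.2,1.4,1.6,1.65): print(f,*goal([*(pin(f)-n*.015),.053],-n))
b=bot.capture("side"); x=b["img"][140:200,205:285]; B=cv2.resize(x,(640,480),interpolation=cv2.INTER_CUBIC)
cv2.imwrite("pics/b6.png",B[...,::-1])
E
```

```text
[ 0.56916614 -0.16961931  0.05639934] [-2.8002306  -1.87645676  1.33557645]
1.0 [ 4.2  3.4 -0.8] [-0.17 -0.03  0.06]
1.2 [-4.2  3.4  0.9] [-0.17 -0.03  0.06]
1.4 [-12.1   3.4   4.3] [-0.17 -0.03  0.06]
1.6 [-19.2   3.4   9.1] [-0.17 -0.03  0.06]
1.65 [-20.8   3.4  10.5] [-0.17 -0.03  0.06]
```

View pics/b6.png

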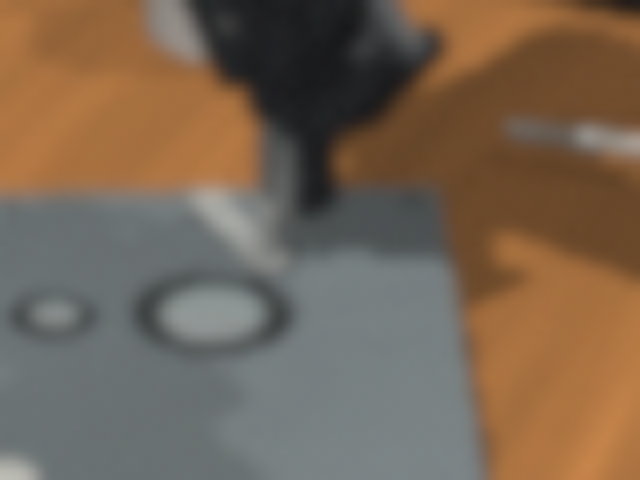

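The clip has swung about half way: its end is near (275,265), the fingertip is behind the pin, and the lens is undisturbed. Two pictures are left.

Call:
move_arm:
  motion: [-4, 0, 1, 0, 0, 0, 1, -8, 0, 3, 0, 0, 0, 1, -12, 0, 4, 0, 0, 0, 1, -15, 0, 6, 0, 0, 0, 1, -18, 0, 8, 0, 0, 0, 1]

```text
time: 8.35
tcp_pos: [0.5848, -0.156, 0.0563]
tcp_rot: [-0.379, 0.378, -0.596, 0.598]
ft_force: [-3.7, -2.3, 0.0]
grip_width: 0.003
```

```bash
python3 - <<'E'
from clip import *
o,t,R=cur(); print(t,o["ft_force"])
for f in (1.4,1.6,1.65,1.7): print(f,*goal([*(pin(f)-n*.015),.053],-n))
E
```

```text
[ 0.58483461 -0.15595596  0.05628363] [-3.65268938 -2.32954564  0.0111879 ]
1.4 [ 6.9  3.3 -4.1] [-0.18 -0.01  0.02]
1.6 [-0.2  3.3  0.8] [-0.18 -0.01  0.02]
1.65 [-1.8  3.3  2.2] [-0.18 -0.01  0.02]
1.7 [-3.3  3.3  3.7] [-0.18 -0.01  0.02]
```

Call:
move_arm:
  motion: [-2, 0, 1.5, 0, 0, 0, 1, -3, 0, 2.5, 0, 0, 0, 1, -3, 0, 2.5, 0, 0, 0, 1]

```text
time: 8.65
tcp_pos: [0.5868, -0.1558, 0.0561]
tcp_rot: [-0.377, 0.379, -0.597, 0.598]
ft_force: [-11.2, -7.1, 4.7]
grip_width: -0.002
```

Force rose to about 13 N and the motion stalled, so the clip is at its stop. I back off and raise.

Call:
move_arm:
  motion: [8, 0, -6, 0, 0, 0, 1, 12, -20, -10, 0, 0, 0, 1, 12, -70, -10, 0, 0, 0, 1, 50, -120, -40, 0, 0, 0, 1, 90, -130, -70, 0, 0, 0, 1]

```text
time: 9.15
tcp_pos: [0.5016, -0.1987, 0.1842]
tcp_rot: [-0.379, 0.379, -0.594, 0.6]
ft_force: [-1.2, -1.7, 0.9]
grip_width: 0.0
```

Call:
move_arm:
  motion: [150, 0, -60, 0, 0, 0, 1, 150, 0, -60, 0, 0, 0, 1, 150, 0, -60, 0, 0, 0, 1, 150, 0, -60, 0, 0, 0, 1, 150, 0, -60, 0, 0, 0, 1]

```text
time: 9.65
tcp_pos: [0.3828, -0.3097, 0.1846]
tcp_rot: [-0.379, 0.377, -0.595, 0.6]
ft_force: [0.2, 0.4, -0.1]
grip_width: -0.002
```

```bash
python3 - <<'E'
from clip import *
o,t,R=cur(); print(t,o["ft_force"],o["time"])
a=bot.capture("top");b=bot.capture("side")
A=cv2.resize(a["img"][130:225,200:320],(400,317),interpolation=cv2.INTER_CUBIC); B=cv2.resize(b["img"][140:200,205:285],(400,300),interpolation=cv2.INTER_CUBIC)
cv2.imwrite("pics/c7.png",np.hstack([A[:300],B])[...,::-1])
print("expected pin 1.57 top crop",(proj(a,[*pin(1.57),.049])-[200,130])*3.333,"side",(proj(b,[*pin(1.57),.038])-[205,140])*5,(proj(b,[*piv,.03])-[205,140])*5)
E
```

```text
[ 0.38277051 -0.30972189  0.18457828] [ 0.17738406  0.35283839 -0.0919925 ] 9.65
expected pin 1.57 top crop [264.86823072 124.13327534] side [127.03292685 150.23682348] [125.87656465 124.70341223]
```

View pics/c7.png

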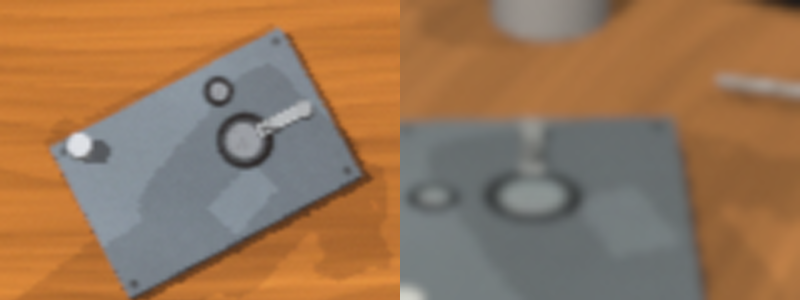

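The clip runs from (308,107) to (260,130) along the jig's +y, its end over the seated lens's rim. Lens, small lens and jar look in place. One numeric check, then hand in.

```bash
python3 - <<'E'
from meas import *
c=bot.capture("top")
e,P=blob(c,285,165,11,.03,185,False); r=cv2.minAreaRect(P); b=cv2.boxPoints(r); L=max((b[1]-b[0],b[2]-b[1]),key=np.linalg.norm)
print("clip axis deg",np.degrees(np.arctan2(L[1],L[0]))%180,"jig +y at 116.2",r)
print("jar",onz(c,223.7,173,.056)); print(bot.finish_job())
E
```

```text
clip axis deg 87.78946 jig +y at 116.2 ((597.8543701171875, -157.11737060546875), (8.237898826599121, 5.593805313110352), 87.78961944580078)
jar [0.57629646 0.03840627 0.056     ]
the job is handed in; nothing more can be done
None
```

I handed in the job at about 9.8 s of the 43 s allowed, with the hand clear of everything.

- **Lens:** I pushed it with two part-open fingertips about 112 mm across the deck, and it dropped into the large recess. The top and side pictures afterwards show it flush and centred in the recess.
- **Clip:** I then pushed it round by its pin with the shut fingertips. Near the end the motion stalled and the force rose to about 13 N, which I took to be the stop.
- **Final picture:** It shows the clip along the jig's +y with its end over the lens rim. The small lens and jar look unmoved in it. I did not check the mug, spray, mouse, screwdriver and cap individually, but the arm never went near them.

- **Failed check:** My last numerical check of the clip's angle read 88° against an expected 116°. Its brightness mask caught only an 8 x 6 mm patch of the clip, so the reading says nothing about the angle. The clip's position therefore rests on the picture and the stall.
- **Jar check not independent:** The jar position printed in that same script was recomputed from my first pixel reading, so it was not a fresh measurement.

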